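Lay the plane iron on the sharpening stone

ROBOT

A 7-joint arm with a two-finger parallel gripper is mounted at the origin on a cart in front of the work surface, level with it; the furniture and walls round the work are solid. World frame = base frame: x ahead of the robot, y to its left, z up, the work surface at z = 0. Lengths are in m, angles in rad, forces in N, time in s.
With the tool pointing down it reaches from about 0.4 to 0.85 m from the base axis. Payload 10.4 kg.
Tool frame: the origin (TCP) lies midway between the tips of the shut fingers; the grasp point (between the pads) lies 19 mm behind it (grasp_offset is the distance from the TCP to the grasp point, in m); z points along the fingers, y is the direction in which the jaws open and shut (so a half turn about z gives the same grasp; the last joint's range is limited). The gripper opens to 87 mm and grips with 3 to 60 N. Pads are 19 mm wide; open, the fingers measure 117 mm over their backs; the gripper's body (75 mm by 190 mm) begins 51 mm behind the grasp point.
Start: joints at [-1.317, 0.332, -0.065, 1.46, 0.022, 1.35, -0.088], TCP at [0.171, 0.601, 0.199] pointing down, gripper open.
Joint ranges: [-2.6, 2.6], [-0.5, 2.12], [-1.47, 1.34], [0.16, 2.42], [-1.27, 4.41], [0.06, 2.06], [-2.6, 2.6]. Speed limits (rad/s): [2.22, 2.22, 2.79, 2.79, 3.14, 3.14, 3.14].

INTERFACE

Orientations are given as a rotation vector (axis times angle).
In Python, from bench import get_obs, snapshot, sign_off, boxes_of, regions_of, place_of, grasp_offset gives the robot as it stands.
- The arm moves only by the tool step_arm, never from a script. Its argument "plan" is one flat list of numbers, 7 for each row, row after row: the shift along the tool's x, y, z in m, then the turn, a rotation vector about the tool's x, y, z in degrees, then the opening, from 0 (shut) to 1 (fully open). A call has 1 to 20 rows; each row shifts and turns the pose as measured when the row begins, along the tool's axes as they then stand; what a row does not reach is not made up. A row lasts 1/8 s, in which the tool goes at most 62.5 mm and 10.7 degrees, less where a joint would pass 70% of its speed; a pose out of reach is approached as far as the arm can. A call with a gripper value outside its range is refused whole. The fingers move at their own pace and stop on an object; "squeeze" is the grip in N (left out, the last holds). Time passes only in rows, so rows that do not move let the fingers close. It gives the time, the measured TCP pose, the force and the opening at its end, in the units of the state.
- get_obs(): the state, without advancing time (a new reading comes with each control period).
- snapshot(name): name is "scene" or "top" or "wrist"; returns a dict with "frame" (384x512x3 uint8, red, green, blue), "camera_matrix" (3x3 intrinsics, pixels), "rvec" (rotation vector, rad) and "tvec" (3), from world to camera coordinates, as OpenCV has them; the wrist camera has in their place "T_tool_cam" (4x4, takes a point from camera to tool coordinates, whose origin is the TCP and whose axes are the flange's). Camera axes: x right, y down, z forward; pixel columns grow to the right and rows downward; lengths in m; the calibration is good to about 2 mm. A picture is of the moment at which its call begins: read the wrist's pose just before it. There is no depth.
- sign_off(): hands the job in, once; it reports no verdict.
Trained networks look in the newest picture that a camera, given by its name, has taken for a name from the list of things; names that differ only in an ending like _2 or _b are one class to them, and where a whole thing is asked for, a point or a joint stands for the part that bears it (a point fixed in the world has none). Each returns a list of dicts, best first, with "score" (0 to 1); they miss things now and then, are a little off and sometimes report something else, mostly with a low value. They report only what shows in the picture. A call takes as long as a camera call.
- boxes_of(target, camera): "centre" ([column, row] in pixels, amid what is visible of it).
- regions_of(target, camera): "mask" (384x512 bool, what is visible of it) and "centre" ([column, row] in pixels, amid what is visible of it).
- place_of(target, camera): "centre" ([column, row] in pixels: a listed point, or the origin of a listed thing).
The state is a dict: "t": time; "qpos": joint angles; "joint_velocities": joint speeds; "tau": joint torques, N m; "eef_pos": TCP position; "ee_rot": TCP orientation; "force": force on the tool from outside, world axes, zero at the start; "torque": the same for the moment, N m; "grip_width": opening from 0.0 (shut) to 1.0 (fully open).
Only numpy, scipy, OpenCV 4.12 (cv2) and the standard library are available. Lean on these libraries where they do the work, as an engineer would, in place of code of your own. Each camera call takes 0.05 s, during which the arm holds its last target.

TASK

The plane iron lies in its fitted wooden tray, where its sides cannot be gripped. Press lightly on top of it (well under 2 kg of push, the tray must not be strained) and drag it along the sprung, slightly sloping tray until a good third of it overhangs the open end, still lying in the tray; then pinch the overhanging end by its two long sides and lift the iron out. Set it down gently, flat and lengthwise in the middle of the sharpening stone on its stand, let go, and leave the other things on the bench alone.

Things in the scene. Friction and masses are not known exactly. Their poses are not given: they have to be found in the camera images.
- iron_center (a point): Centre (half-way up) of the plane iron, a flat steel blade 150 mm long (x), 56 wide (y), 6 thick (z up), 0.24 to 0.39 kg, with a dark keyhole slot along its top. x runs lengthwise to the honed end (3 mm thick over the last 12 mm), which lies deep in the tray; its plain square end is at x = -75 mm, at the tray's open end. The centre of mass is within 3 mm of this point.
- tray_floor (a point): Middle of the recess floor of the fitted wooden tray, about 52 mm above the bench, z off the floor. The recess runs along x, sloping lengthwise by up to 2.3 degrees either way; wall at x = +77.5 mm, open at x = -77.5 mm where the tray ends (only an 8 mm high foot board reaches 5 mm farther). Its walls stand 59.5 mm apart, 12 mm thick, 7 mm above the floor, so 1 mm above the iron.
- tray: The tray's foot, 185 x 130 x 8 mm, screwed to the bench; origin on the bench below the middle of the recess. The tray rides on soft springs: it sinks by some mm under a push, up to a hard stop about 12 mm down, so go by the force, not the height. Too light a push slips over the smooth steel; 7 to 12 N downward drags it. More than 25 N between iron and tray strains it.
- stone_top (a point): Centre of the upper face of the grey sharpening stone, 160 mm long (x), 44 wide (y), 52 mm above the bench; z up; rigid. The stone is 21 mm thick, on a fixed wooden stand 40 mm wide with a foot board 190 by 90 mm, 14 mm high. The iron is 6 mm wider than the stone on each side, so fingers holding its long sides can pass down beside the stone.
- stand: The stand with the stone, fixed to the bench; origin on the bench below the middle of the stone. Setting the iron down with more than 25 N is not gentle.
- iron: The same plane iron; origin at the middle of its underside, axes as above.
- jar: Glass screw jar with a white lid, 69 mm across and 81 mm tall, bystander; origin at the middle of its underside.
- screw_box_1: Small cardboard box of screws, 55x85x45 mm, bystander; origin at the middle of its underside.

How it is judged:
By the outcome, as a careful person would: the job done as asked, in the order asked, and still so for the second after the job is handed in, with the robot touching nothing.
It also fails if it takes over 58 s, if anything falls off the work surface, if the arm or the gripper's body presses on something with over 40 N, if the wrist force passes 120 N, or if a joint passes its speed limit or range.

## Working session

There is one attempt and no reset: what is moved stays moved. The work goes in short steps, Python scripts to look and compute and a tool call to move; the robot and the scene stay as the last step left them, time stands still between calls to the robot, and variables do not carry over. Pictures are saved under pics/ and viewed, and the job is handed in when it is done.

Besides the shell and the picture viewer there is one more tool, called after ">>>" as name(argument=value, ...), one argument or row to a line, values as JSON. step_arm: Moves the arm, as the interface text tells. Its arguments: {"type":"object","properties":{"plan":{"type":"array","items":{"type":"number"}},"squeeze":{"type":"number"}},"required":["plan"]}

```bash
ls; mkdir -p pics; cat > h.py <<'E'
import numpy as np, cv2
from scipy.spatial.transform import Rotation as R
from bench import *
def snap(cam,fn=None):
    o=get_obs(); s=snapshot(cam)
    if fn: cv2.imwrite('pics/'+fn+'.png', cv2.cvtColor(s['frame'],cv2.COLOR_RGB2BGR))
    K=np.array(s['camera_matrix'])
    if cam=='wrist':
        T=np.eye(4);T[:3,:3]=R.from_rotvec(o['ee_rot']).as_matrix();T[:3,3]=o['eef_pos']
        W=T@np.array(s['T_tool_cam'])   # cam->world
    else:
        W=np.eye(4);Rm=R.from_rotvec(np.ravel(s['rvec'])).as_matrix();W[:3,:3]=Rm.T;W[:3,3]=-Rm.T@np.ravel(s['tvec'])
    return s['frame'],K,W
def ray(px,K,W):
    d=W[:3,:3]@(np.linalg.inv(K)@np.array([px[0],px[1],1.0]));return W[:3,3],d
def atz(px,K,W,z):
    c,d=ray(px,K,W);return c+d*(z-c[2])/d[2]
def proj(p,K,W):
    q=W[:3,:3].T@(np.array(p)-W[:3,3]);q=K@q;return q[:2]/q[2]
E
python3 - <<'E'
from h import *
o=get_obs()
for k,v in o.items(): print(k,np.round(v,4))
print(R.from_rotvec(o['ee_rot']).as_matrix().round(3), grasp_offset)
Z={'iron_center':.055,'tray_floor':.052,'stone_top':.052,'tray':0,'stand':0,'jar':0,'screw_box_1':0}
for cam in ['scene','top','wrist']:
    f,K,W=snap(cam,cam+'0'); print(cam,W[:3,3].round(3))
    for n,z in Z.items():
        for r in place_of(n,cam)[:2]:
            print(n,round(r['score'],2),np.round(r['centre'],1),atz(r['centre'],K,W,z).round(4))
E
```

```text
pics
t 0.0
qpos [-1.3166  0.3328 -0.0647  1.4609  0.0216  1.3499 -0.0885]
joint_velocities [-0.0013  0.0009 -0.0006 -0.001  -0.0005  0.0022  0.0005]
tau [ 1.00000e-04 -6.23264e+01  2.47000e-02 -3.89887e+01 -6.15000e-02
  3.97000e-02  1.00000e-04]
eef_pos [0.1707 0.6008 0.1985]
ee_rot [-4.3340e-01 -3.1115e+00  2.2000e-03]
force [0.2537 0.4215 0.4882]
torque [0.0869 0.0179 0.0063]
grip_width 0.9988
[[-0.962  0.273 -0.   ]
 [ 0.273  0.962 -0.001]
 [-0.    -0.001 -1.   ]] 0.0187
scene [ 0.032 -0.536  0.582]
iron_center 0.73 [228.2 161. ] [0.5667 0.2196 0.055 ]
tray_floor 0.88 [233.6 163.3] [0.5732 0.202  0.052 ]
stone_top 0.76 [325.6 217.8] [ 0.576  -0.1468  0.052 ]
tray 0.6 [232.3 177.9] [0.5687 0.2071 0.    ]
tray 0.32 [233.2 163.5] [0.6246 0.2743 0.    ]
stand 0.66 [320.  235.1] [ 0.5676 -0.1428  0.    ]
jar 0.75 [232.8 145.8] [ 0.7005  0.3738 -0.    ]
screw_box_1 0.65 [160.8 198.4] [0.3524 0.2589 0.    ]
screw_box_1 0.55 [322.3 218.7] [ 0.6203 -0.1053  0.    ]
top [0.393 0.076 0.996]
iron_center 0.57 [202.5 182.6] [0.5671 0.2185 0.055 ]
tray_floor 0.74 [205.1 179.5] [0.5764 0.2123 0.052 ]
stone_top 0.81 [334.9 180.9] [ 0.5824 -0.1401  0.052 ]
tray 0.62 [211.2 185.2] [0.5704 0.2016 0.    ]
tray 0.62 [157.9 141.9] [0.6941 0.3627 0.    ]
stand 0.58 [330.2 184.2] [ 0.5828 -0.1385  0.    ]
jar 0.74 [159.5 141.7] [0.6949 0.3581 0.    ]
screw_box_1 0.82 [187.6 262. ] [ 0.3529  0.2569 -0.    ]
wrist [0.09  0.626 0.384]
```

```bash
python3 - <<'E'
import cv2
for n,r in (('top0',(110,90,400,300)),('scene0',(110,90,400,300))):
    i=cv2.imread(f'pics/{n}.png'); x0,y0,x1,y1=r
    cv2.imwrite(f'pics/{n}c.png',cv2.resize(i[y0:y1,x0:x1],None,fx=2.7,fy=2.7,interpolation=cv2.INTER_CUBIC))
E
```

```text
(no output)
```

View pics/top0c.png

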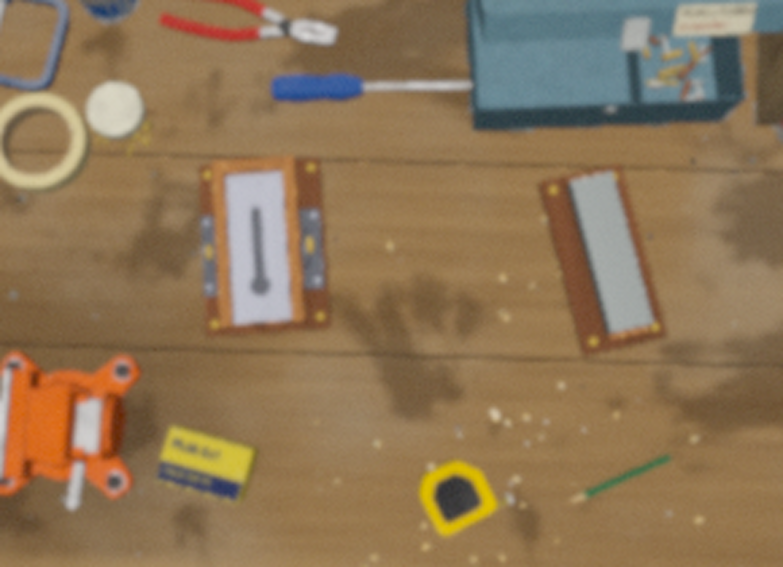

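View pics/scene0c.png

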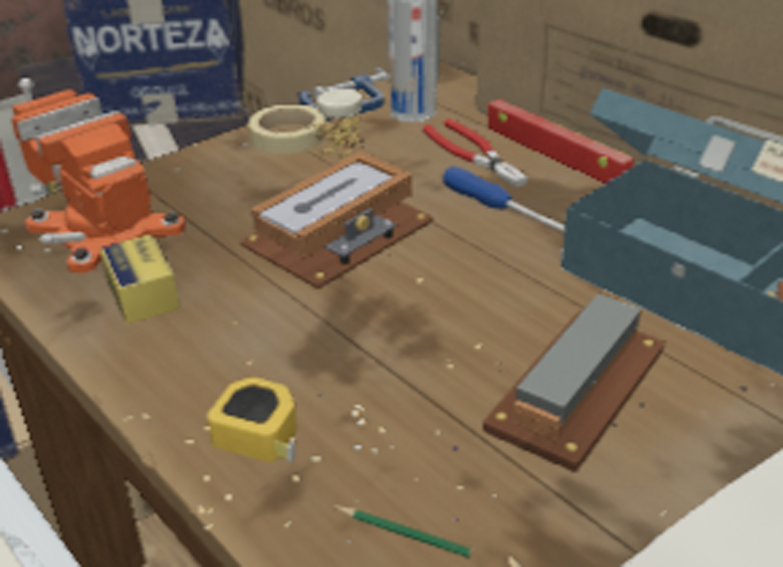

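```bash
cat >> h.py <<'E'
def rectpose(mask,K,W,z):
    cs,_=cv2.findContours(mask.astype(np.uint8),cv2.RETR_EXTERNAL,cv2.CHAIN_APPROX_NONE)
    c=max(cs,key=cv2.contourArea).reshape(-1,2)
    P=np.array([atz(p,K,W,z)[:2] for p in c])
    (cx,cy),(w,h),a=cv2.minAreaRect((P*1000).astype(np.float32))
    if w<h: a+=90; w,h=h,w
    return np.array([cx,cy])/1000,(w,h),(a+90)%180-90
def todelta(pos,xdir_deg=None,rot=None):
    # deltas in tool axes to reach pos, tool x at world angle xdir_deg pointing down
    o=get_obs();Rm=R.from_rotvec(o['ee_rot']).as_matrix()
    d=Rm.T@(np.array(pos)-o['eef_pos'])
    if rot is None:
        a=np.deg2rad(xdir_deg);x=np.array([np.cos(a),np.sin(a),0]);z=np.array([0,0,-1.]);rot=np.c_[x,np.cross(z,x),z]
    rv=R.from_matrix(Rm.T@rot).as_rotvec(degrees=True)
    return d.round(4),rv.round(2)
E
python3 - <<'E'
from h import *
for cam in ['top','scene']:
    f,K,W=snap(cam)
    for n,z in (('iron_center',.058),('stone_top',.052)):
        for r in regions_of(n,cam)[:2]:
            print(cam,n,round(r['score'],2),r['mask'].sum(),rectpose(r['mask'],K,W,z))
print(todelta([.171,.601,.35],164),todelta([.50,.205,.33],180))
T=snapshot('wrist')['T_tool_cam'];print(np.round(T,3))
E
```

```text
top iron_center 0.8 1153 (array([0.57043463, 0.21132307]), (150.23849487304688, 57.78284454345703), 6.391342639923096)
top stone_top 0.7 2095 (array([ 0.56929236, -0.13368552]), (182.5338134765625, 88.16394805908203), 13.983283042907715)
scene iron_center 0.56 521 (array([0.56593091, 0.20681155]), (161.04080200195312, 60.89662170410156), 6.908365249633789)
scene stone_top 0.65 2252 (array([ 0.550341  , -0.17182767]), (221.24339294433594, 86.24523162841797), 14.138482093811035)
(array([-0.0002, -0.0002, -0.1507]), array([ 0.01, -0.  ,  0.14])) (array([-0.425 , -0.2912, -0.1307]), array([ 1.000e-02,  0.000e+00, -1.586e+01]))
[[ 0.001 -0.954 -0.301  0.084]
 [ 1.     0.001  0.001  0.002]
 [-0.    -0.301  0.954 -0.184]
 [ 0.     0.     0.     1.   ]]
```

>>> step_arm(
  plan=[0,0,-0.04,0,0,-5.6,1,0,0,-0.04,0,0,-5.6,1,0,0,-0.04,0,0,-5.6,1,0,0,-0.03,0,0,-5.6,1,0,0,0,0,0,0,1],
)

```text
t: 2.17
eef_pos: [0.1706, 0.6007, 0.3533]
ee_rot: [0.199, -3.135, 0.002]
force: [0.4, 0.4, -0.4]
grip_width: 0.996
```

```bash
python3 - <<'E'
from h import *
o=get_obs();print(o['t'],o['eef_pos'],o['qpos'])
print(todelta([.57,.211,.33],186.4))
E
```

```text
2.175 [0.17061856 0.60074349 0.35329507] [-1.29008764  0.31000006 -0.1065169   1.1728516   0.03251321  1.66152243
  0.30876311]
(array([-0.347 , -0.437 ,  0.0236]), array([-0.06, -0.02,  0.85]))
```

>>> step_arm(
  plan=[-0.029,-0.0364,0,0,0,0,1,-0.029,-0.0364,0,0,0,0,1,-0.029,-0.0364,0,0,0,0,1,-0.029,-0.0364,0,0,0,0,1,-0.029,-0.0364,0,0,0,0,1,-0.029,-0.0364,0,0,0,0,1,-0.029,-0.0364,0,0,0,0,1,-0.029,-0.0364,0,0,0,0,1,-0.029,-0.0364,0.02,0,0,0,1,-0.029,-0.0364,0.03,0,0,0,1,-0.029,-0.0364,0.03,0,0,0,1,-0.029,-0.0364,0.03,0,0,0,1,0,0,0.02,0,0,0,1,0,0,0,0,0,0,1],
)

```text
t: 3.92
eef_pos: [0.5754, 0.1908, 0.2037]
ee_rot: [0.17, -3.123, 0.02]
force: [0.2, 0.3, 0.1]
grip_width: 1.0
```

```bash
python3 - <<'E'
from h import *
f,K,W=snap('wrist','w1')
o=get_obs();print(o['t'],o['eef_pos'])
for r in regions_of('iron_center','wrist')[:2]: print('iron',r['score'],rectpose(r['mask'],K,W,.058))
for n,z in (('iron_center',.055),('tray_floor',.052)):
  for r in place_of(n,'wrist')[:2]: print(n,r['score'],np.round(r['centre']),atz(r['centre'],K,W,z))
print(todelta([.57,.211,.2],186.4))
E
```

```text
3.975 [0.57599826 0.19064813 0.20488493]
iron 0.66 (array([0.57007605, 0.21244269]), (148.8612823486328, 56.220035552978516), 6.388525485992432)
iron_center 0.73 [279. 167.] [0.56962013 0.2145151  0.055     ]
iron_center 0.22 [279. 169.] [0.57210244 0.21494148 0.055     ]
(array([0.0046, 0.0195, 0.0072]), array([-0.56, -0.51, -0.05]))
```

View pics/w1.png

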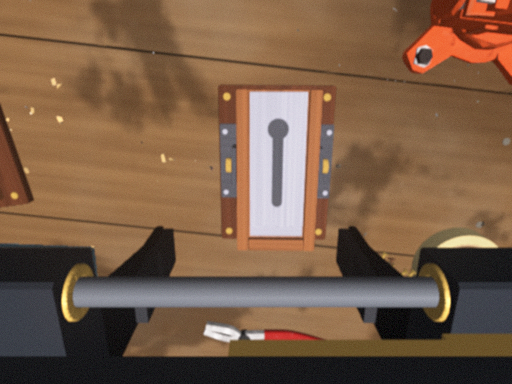

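```bash
python3 - <<'E'
from h import *
print(todelta([.6098,.2170,.075],186.4))
E
```

```text
(array([-0.0367,  0.0223,  0.1318]), array([-0.56, -0.51, -0.05]))
```

>>> step_arm(
  plan=[-0.018,0.011,0,-0.56,-0.51,0,0,-0.018,0.011,0.02,0,0,0,0,0,0,0.03,0,0,0,0,0,0,0.03,0,0,0,0,0,0,0.025,0,0,0,0,0,0,0.01,0,0,0,0,0,0,0,0,0,0,0],
  squeeze=20,
)

```text
t: 5.0
eef_pos: [0.6139, 0.2265, 0.0982]
ee_rot: [-0.184, 3.123, 0.012]
force: [-0.1, -0.4, 1.2]
grip_width: 0.286
```

```bash
python3 - <<'E'
from h import *
print(get_obs()['force'],get_obs()['qpos'],todelta([.6098,.2170,.065],186.4))
E
```

```text
[-0.12296327 -0.39687648  1.23928833] [-0.60480936  0.45548596  0.24282946  1.52793494 -0.11920818  1.15764418
  1.34876789] (array([ 0.0056, -0.0092,  0.0331]), array([0.4 , 0.76, 0.33]))
```

>>> step_arm(
  plan=[0.0056,-0.0092,0.01,0.4,0.76,0.33,0,0,0,0.012,0,0,0,0,0,0,0.008,0,0,0,0,0,0,0,0,0,0,0],
)

```text
t: 5.5
eef_pos: [0.6105, 0.2165, 0.0686]
ee_rot: [-0.174, 3.134, 0.001]
force: [-0.2, 0.6, 0.3]
grip_width: 0.008
```

```bash
python3 - <<'E'
from h import *
print(get_obs()['force'],todelta([.6098,.2170,.058],186.4))
E
```

```text
[-0.18665178  0.61025945  0.28912746] (array([0.0006, 0.0006, 0.0106]), array([ 0.03,  0.13, -0.04]))
```

>>> step_arm(
  plan=[0,0,0.005,0,0,0,0,0,0,0.004,0,0,0,0],
)

```text
t: 5.75
eef_pos: [0.6109, 0.2168, 0.0596]
ee_rot: [-0.174, 3.133, 0.002]
force: [-0.1, -0.1, 0.2]
grip_width: 0.005
```

>>> step_arm(
  plan=[0,0,0.002,0,0,0,0],
)

```text
t: 5.88
eef_pos: [0.6109, 0.2168, 0.0574]
ee_rot: [-0.174, 3.134, 0.002]
force: [-0.8, 0.8, 0.0]
grip_width: 0.005
```

>>> step_arm(
  plan=[0,0,0.001,0,0,0,0],
)

```text
t: 6.0
eef_pos: [0.6109, 0.2169, 0.0563]
ee_rot: [-0.175, 3.134, 0.002]
force: [-0.3, -0.9, -0.2]
grip_width: 0.005
```

>>> step_arm(
  plan=[0,0,0.0015,0,0,0,0],
)

```text
t: 6.12
eef_pos: [0.611, 0.2169, 0.0548]
ee_rot: [-0.175, 3.133, 0.002]
force: [-0.2, 0.6, 0.5]
grip_width: 0.005
```

>>> step_arm(
  plan=[0,0,0.001,0,0,0,0],
)

```text
t: 6.25
eef_pos: [0.611, 0.2169, 0.0538]
ee_rot: [-0.174, 3.133, 0.002]
force: [0.2, 0.5, -0.1]
grip_width: 0.001
```

>>> step_arm(
  plan=[0,0,0.001,0,0,0,0],
)

```text
t: 6.38
eef_pos: [0.6111, 0.217, 0.0528]
ee_rot: [-0.175, 3.133, 0.002]
force: [0.7, 0.2, 0.0]
grip_width: 0.004
```

>>> step_arm(
  plan=[0,0,0.001,0,0,0,0],
)

```text
t: 6.5
eef_pos: [0.611, 0.217, 0.0518]
ee_rot: [-0.175, 3.133, 0.002]
force: [0.1, -0.1, 0.7]
grip_width: 0.006
```

>>> step_arm(
  plan=[0,0,0.001,0,0,0,0],
)

```text
t: 6.62
eef_pos: [0.6111, 0.217, 0.0507]
ee_rot: [-0.175, 3.133, 0.002]
force: [-0.9, 0.0, -0.4]
grip_width: 0.004
```

>>> step_arm(
  plan=[0,0,0.001,0,0,0,0],
)

```text
t: 6.75
eef_pos: [0.6111, 0.217, 0.0497]
ee_rot: [-0.175, 3.133, 0.002]
force: [0.2, 0.2, -0.4]
grip_width: 0.004
```

```bash
python3 - <<'E'
from h import *
f,K,W=snap('scene','s2')
print(proj(get_obs()['eef_pos'],K,W),get_obs()['tau'])
c=f[110:230,170:320];cv2.imwrite('pics/s2c.png',cv2.resize(cv2.cvtColor(c,cv2.COLOR_RGB2BGR),None,fx=5,fy=5,interpolation=cv2.INTER_CUBIC))
E
```

```text
[240.34859195 157.96534972] [ 3.29988578e-02 -6.80480003e+01  5.87537527e+00 -3.53691602e+01
  3.56052490e-02  7.62244198e-02 -2.66035342e-03]
```

View pics/s2c.png

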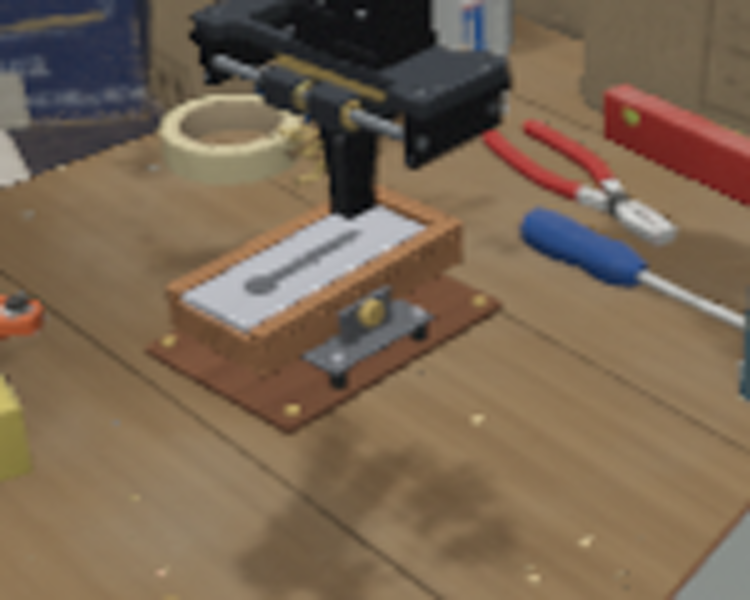

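>>> step_arm(
  plan=[0,0,0.002,0,0,0,0],
)

```text
t: 6.92
eef_pos: [0.6111, 0.217, 0.0476]
ee_rot: [-0.175, 3.133, 0.002]
force: [-0.7, -0.5, -1.1]
grip_width: 0.003
```

>>> step_arm(
  plan=[0,0,0.0015,0,0,0,0],
)

```text
t: 7.05
eef_pos: [0.6111, 0.217, 0.0459]
ee_rot: [-0.175, 3.133, 0.002]
force: [-0.2, 0.1, 0.4]
grip_width: 0.003
```

>>> step_arm(
  plan=[0,0,0.0015,0,0,0,0],
)

```text
t: 7.18
eef_pos: [0.6111, 0.2169, 0.0443]
ee_rot: [-0.175, 3.133, 0.002]
force: [-0.8, 0.2, -0.7]
grip_width: 0.005
```

```bash
python3 - <<'E'
from h import *
f,K,W=snap('scene','s3')
print(proj(get_obs()['eef_pos'],K,W), get_obs()['force'])
for z in (.05,.06): print(proj([.611,.217,z],K,W))
a=cv2.imread('pics/s2.png');b=cv2.imread('pics/s3.png');o=cv2.imread('pics/scene0.png')
g=lambda i:cv2.resize(i[120:190,190:280],None,fx=4,fy=4,interpolation=cv2.INTER_CUBIC)
cv2.imwrite('pics/cmp3.png',np.vstack([np.hstack([g(o),g(a)]),np.hstack([g(b),cv2.absdiff(g(o),g(b))])]))
f,K,W=snap('wrist','w3')
print(proj(get_obs()['eef_pos'],K,W))
E
```

```text
[240.40435864 159.5561473 ] [ 0.57224062  0.17081815 -0.48168473]
[240.32927716 157.82801512]
[240.19381527 154.9549331 ]
[252.21756722 228.12742395]
```

View pics/cmp3.png

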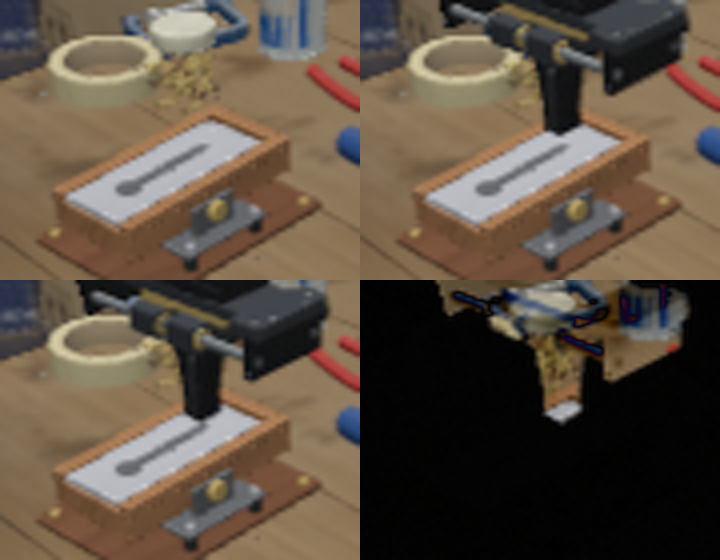

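View pics/w3.png

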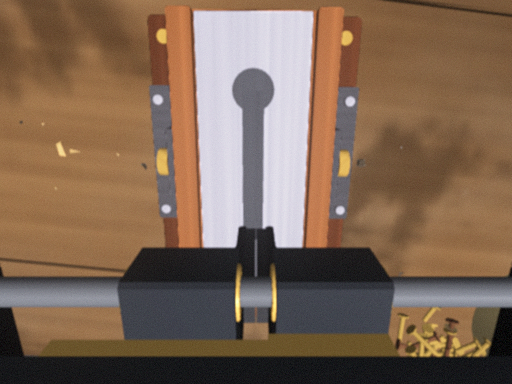

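>>> step_arm(
  plan=[0,0,0.002,0,0,0,0,0,0,0.0015,0,0,0,0],
)

```text
t: 7.52
eef_pos: [0.6111, 0.217, 0.0406]
ee_rot: [-0.174, 3.133, 0.002]
force: [-0.8, 0.2, -0.6]
grip_width: 0.006
```

>>> step_arm(
  plan=[0,0,0.0015,0,0,0,0],
)

```text
t: 7.65
eef_pos: [0.611, 0.2169, 0.0389]
ee_rot: [-0.175, 3.133, 0.002]
force: [-0.1, -0.0, 0.3]
grip_width: 0.003
```

>>> step_arm(
  plan=[0,0,0.0015,0,0,0,0],
)

```text
t: 7.78
eef_pos: [0.611, 0.217, 0.0373]
ee_rot: [-0.175, 3.133, 0.002]
force: [0.2, -0.4, 0.7]
grip_width: 0.007
```

>>> step_arm(
  plan=[0,0,0.0015,0,0,0,0],
)

```text
t: 7.9
eef_pos: [0.6111, 0.217, 0.0358]
ee_rot: [-0.175, 3.133, 0.002]
force: [0.5, 0.2, 1.3]
grip_width: 0.006
```

>>> step_arm(
  plan=[0,0,0.001,0,0,0,0],
)

```text
t: 8.02
eef_pos: [0.6111, 0.217, 0.0348]
ee_rot: [-0.175, 3.133, 0.002]
force: [-0.7, -0.1, 2.1]
grip_width: 0.004
```

>>> step_arm(
  plan=[0,0,0.001,0,0,0,0],
)

```text
t: 8.15
eef_pos: [0.6111, 0.217, 0.0339]
ee_rot: [-0.175, 3.133, 0.002]
force: [-1.7, -0.5, 3.5]
grip_width: 0.002
```

>>> step_arm(
  plan=[0,0,0.001,0,0,0,0],
)

```text
t: 8.28
eef_pos: [0.6112, 0.217, 0.0332]
ee_rot: [-0.175, 3.133, 0.002]
force: [-2.2, 0.5, 4.5]
grip_width: 0.006
```

>>> step_arm(
  plan=[0,0,0.0015,0,0,0,0,0,0,0.001,0,0,0,0],
)

```text
t: 8.52
eef_pos: [0.6117, 0.2172, 0.0316]
ee_rot: [-0.174, 3.132, 0.003]
force: [-2.9, -0.4, 7.7]
grip_width: 0.002
```

>>> step_arm(
  plan=[0,0,0.001,0,0,0,0],
)

```text
t: 8.65
eef_pos: [0.612, 0.2174, 0.0311]
ee_rot: [-0.174, 3.131, 0.004]
force: [-2.0, 0.0, 7.9]
grip_width: 0.002
```

>>> step_arm(
  plan=[0.003,0,0.001,0,0,0,0,0.003,0,0.0008,0,0,0,0],
)

```text
t: 8.9
eef_pos: [0.6092, 0.2174, 0.0316]
ee_rot: [-0.173, 3.124, 0.007]
force: [1.3, -0.6, 6.1]
grip_width: 0.006
```

>>> step_arm(
  plan=[0.003,0,0.0005,0,0,0,0,0.003,0,0.0003,0,0,0,0],
)

```text
t: 9.15
eef_pos: [0.6059, 0.2174, 0.0327]
ee_rot: [-0.173, 3.118, 0.009]
force: [1.0, -0.3, 3.8]
grip_width: 0.005
```

```bash
python3 - <<'E'
from h import *
f,K,W=snap('wrist','w4')
p=get_obs()['eef_pos'];print(get_obs()['force'],todelta(p,186.4))
E
```

```text
[1.85805104 0.2294274  3.99695814] (array([0., 0., 0.]), array([ 0.28,  1.07, -0.06]))
```

View pics/w4.png

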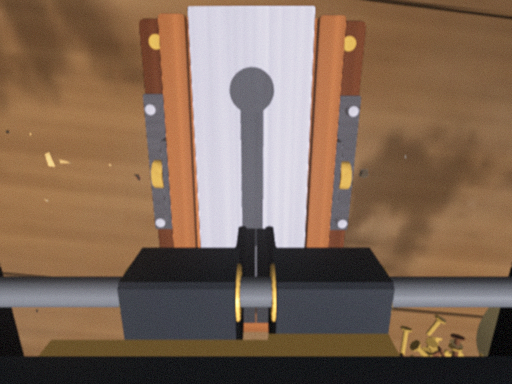

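>>> step_arm(
  plan=[0.002,0,0.0025,0,0.5,0,0,0.002,0,0.002,0,0.4,0,0],
)

```text
t: 9.45
eef_pos: [0.6043, 0.2175, 0.0302]
ee_rot: [-0.173, 3.129, 0.01]
force: [0.9, 1.2, 8.3]
grip_width: 0.006
```

>>> step_arm(
  plan=[0.003,0,0.0015,0,0.3,0,0,0.003,0,0.0012,0,0.3,0,0],
)

```text
t: 9.7
eef_pos: [0.6017, 0.2175, 0.03]
ee_rot: [-0.173, 3.132, 0.012]
force: [2.4, -0.4, 8.7]
grip_width: 0.001
```

>>> step_arm(
  plan=[0.004,-0.0006,0.001,0.1,0.3,0,0,0.004,-0.0006,0.001,0.1,0.3,0,0,0.004,-0.0005,0.001,0.1,0.3,0,0],
)

```text
t: 10.07
eef_pos: [0.5945, 0.2158, 0.0306]
ee_rot: [0.172, -3.135, -0.008]
force: [2.0, 0.8, 7.0]
grip_width: 0.013
```

```bash
python3 - <<'E'
from h import *
p=get_obs()['eef_pos'];print(p,get_obs()['force'],todelta(p,186.4))
E
```

```text
[0.59449283 0.21584995 0.03057149] [2.01237694 0.83265858 7.01198646] (array([0., 0., 0.]), array([ 0.29, -0.07, -0.11]))
```

>>> step_arm(
  plan=[0.004,-0.0003,0.002,0.1,0.2,0,0,0.004,-0.0003,0.0015,0.1,0.2,0,0,0.004,-0.0003,0.0012,0.1,0.2,0,0],
)

```text
t: 10.45
eef_pos: [0.5874, 0.2151, 0.0297]
ee_rot: [0.172, -3.135, -0.004]
force: [1.9, 0.6, 10.1]
grip_width: 0.005
```

>>> step_arm(
  plan=[0.004,-0.0003,0.0012,0.1,0.2,0,0,0.004,-0.0003,0.0012,0.1,0.2,0,0,0.004,-0.0003,0.0012,0.1,0.2,0,0],
)

```text
t: 10.82
eef_pos: [0.5801, 0.2142, 0.0298]
ee_rot: [0.171, -3.135, 0.0]
force: [1.5, 0.9, 8.3]
grip_width: 0.003
```

```bash
python3 - <<'E'
from h import *
f,K,W=snap('wrist','w5')
p=get_obs()['eef_pos'];print(p,get_obs()['force'],todelta(p,186.4))
E
```

```text
[0.57981171 0.2142449  0.02977998] [ 1.69988389 -0.0667982   7.30550702] (array([0., 0., 0.]), array([-0.01, -0.12, -0.14]))
```

View pics/w5.png

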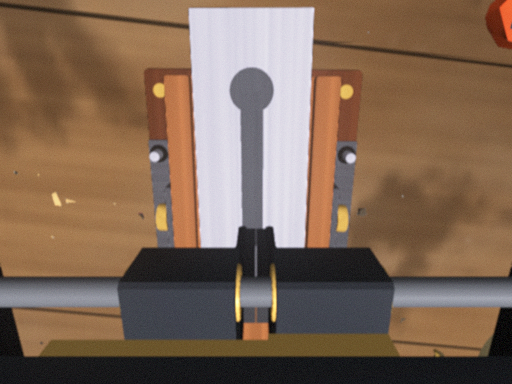

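>>> step_arm(
  plan=[0.004,-0.0003,0.0015,0,0.2,0,0,0.004,-0.0003,0.0012,0,0.2,0,0,0.004,-0.0003,0.0012,0,0.2,0,0,0.004,-0.0003,0.0012,0,0.2,0,0],
)

```text
t: 11.38
eef_pos: [0.5701, 0.2132, 0.0295]
ee_rot: [0.171, -3.134, -0.005]
force: [1.9, 0.3, 8.2]
grip_width: 0.003
```

>>> step_arm(
  plan=[0.004,-0.0003,0.0013,0,0.2,0,0,0.004,-0.0003,0.0013,0,0.2,0,0,0.004,-0.0003,0.0013,0,0.2,0,0,0.004,-0.0003,0.0013,0,0.2,0,0],
)

```text
t: 11.88
eef_pos: [0.5604, 0.2122, 0.0291]
ee_rot: [0.17, -3.133, -0.011]
force: [1.8, 1.0, 9.1]
grip_width: 0.008
```

Remaining ~7 mm; go, then look.

>>> step_arm(
  plan=[0.004,-0.0003,0.0012,0,0,0,0,0.004,-0.0003,0.0012,0,0,0,0,0.004,-0.0003,0.0012,0,0,0,0],
)

```text
t: 12.25
eef_pos: [0.5531, 0.2115, 0.029]
ee_rot: [-0.169, 3.131, 0.016]
force: [1.8, -0.0, 8.2]
grip_width: 0.001
```

```bash
python3 - <<'E'
from h import *
f,K,W=snap('wrist','w6')
p=get_obs()['eef_pos'];print(p,get_obs()['force'],todelta(p,186.4))
for r in regions_of('iron_center','wrist')[:1]: print('iron',r['score'],rectpose(r['mask'],K,W,.052))
E
```

```text
[0.55273917 0.21142573 0.02892709] [0.95140019 1.30558969 8.52878298] (array([0., 0., 0.]), array([ 0.58,  0.36, -0.21]))
iron 0.83 (array([0.49636902, 0.20506683]), (114.62406158447266, 55.409122467041016), 6.528968334197998)
```

View pics/w6.png

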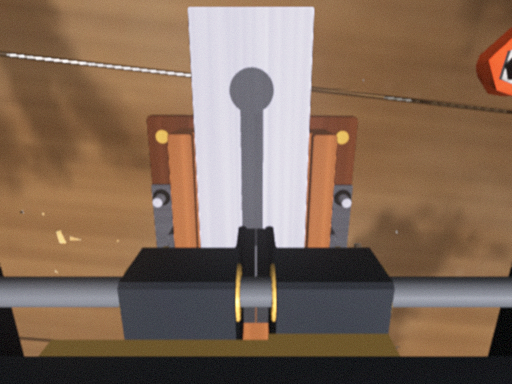

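>>> step_arm(
  plan=[0,0,-0.01,0.3,0.2,0,0,0,0,-0.03,0.3,0.2,0,0,0,0,-0.05,0,0,0,1,-0.02,0,-0.06,0,0,0,1,0,0,-0.03,0,0,0,1,0,0,0,0,0,0,1],
  squeeze=55,
)

```text
t: 13.1
eef_pos: [0.5712, 0.2131, 0.214]
ee_rot: [0.17, -3.13, 0.007]
force: [-0.2, 1.0, -0.7]
grip_width: 0.375
```

```bash
python3 - <<'E'
from h import *
f,K,W=snap('wrist','w7')
p=get_obs()['eef_pos'];print(p,get_obs()['force'],todelta(p,186.4))
for r in regions_of('iron_center','wrist')[:1]: print('iron',r['score'],rectpose(r['mask'],K,W,.058))
f,K,W=snap('top','t7')
for r in regions_of('iron_center','top')[:1]: print('iron',r['score'],rectpose(r['mask'],K,W,.058))
f,K,W=snap('scene','s7')
print(proj(p,K,W))
E
```

```text
[0.57062541 0.2128443  0.21255211] [-0.61431084 -0.94768975 -0.33866156] (array([0., 0., 0.]), array([-0.25, -0.52, -0.19]))
iron 0.91 (array([0.5116806, 0.2067937]), (148.2093048095703, 55.78923416137695), 6.571434497833252)
[227.34086208 111.24582797]
```

View pics/w7.png

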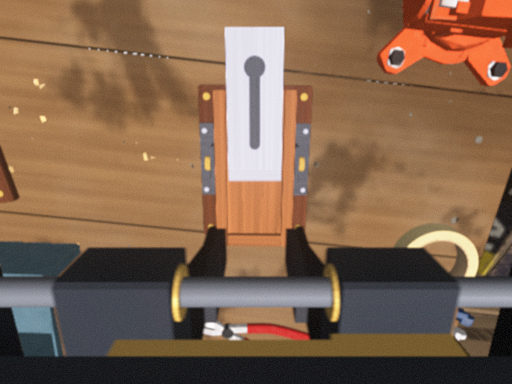

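View pics/s7.png

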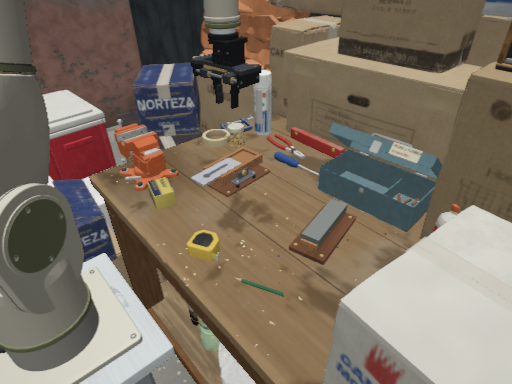

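```bash
python3 - <<'E'
from h import *
f,K,W=snap('wrist')
for px in ((378,65),(405,5),(455,3)):
  for z in (.02,.1): print(px,z,atz(px,K,W,z).round(3))
print(get_obs()['qpos'].round(2),todelta([.472,.2023,.10],186.5),todelta([.472,.2023,.022],186.5),get_obs()['grip_width'])
E
```

```text
(378, 65) 0.02 [0.453 0.33  0.02 ]
(378, 65) 0.1 [0.461 0.304 0.1  ]
(405, 5) 0.02 [0.394 0.345 0.02 ]
(405, 5) 0.1 [0.414 0.315 0.1  ]
(455, 3) 0.02 [0.387 0.394 0.02 ]
(455, 3) 0.1 [0.409 0.354 0.1  ]
[-0.64  0.3   0.26  1.49 -0.08  1.37  1.3 ] (array([0.0966, 0.0011, 0.1113]), array([-0.33, -0.74, -0.28])) (array([0.0956, 0.0016, 0.1892]), array([-0.33, -0.74, -0.28])) 0.6488871005242015
```

>>> step_arm(
  plan=[0.024,0,0,-0.3,-0.7,-0.3,1,0.024,0,0.01,0,0,0,1,0.024,0,0.03,0,0,0,1,0.02,0,0.03,0,0,0,1,0,0,0.03,0,0,0,1,0,0,0,0,0,0,1],
)

```text
t: 14.15
eef_pos: [0.4721, 0.2002, 0.1034]
ee_rot: [0.179, -3.13, 0.006]
force: [0.1, 0.6, 0.7]
grip_width: 0.998
```

```bash
python3 - <<'E'
from h import *
f,K,W=snap('wrist','w8')
print(get_obs()['qpos'].round(2),todelta([.472,.2023,.06],186.5),todelta([.472,.2023,.022],186.5),get_obs()['grip_width'])
E
```

```text
[-0.7   0.17  0.22  1.88 -0.04  1.11  1.23] (array([0.0007, 0.0019, 0.0449]), array([-0.16, -0.27,  0.04])) (array([0.0005, 0.002 , 0.0829]), array([-0.16, -0.27,  0.04])) 1.000104064550582
```

View pics/w8.png

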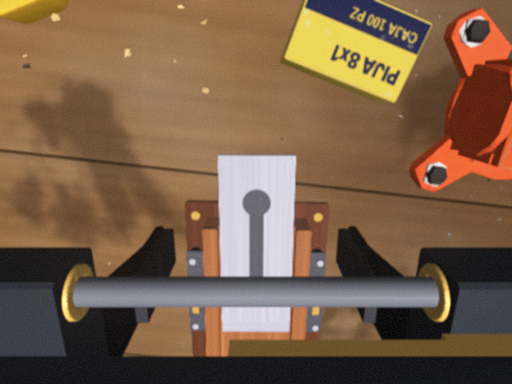

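>>> step_arm(
  plan=[0,0.001,0.02,-0.1,-0.3,0,1,0,0,0.02,0,0,0,1,0,0,0.015,0,0,0,1,0,0,0.012,0,0,0,1,0,0,0.01,0,0,0,1,0,0,0,0,0,0,1],
)

```text
t: 14.95
eef_pos: [0.4775, 0.2035, 0.0307]
ee_rot: [-0.178, 3.129, 0.004]
force: [0.3, -0.6, 0.3]
grip_width: 0.999
```

```bash
python3 - <<'E'
from h import *
f,K,W=snap('wrist','w9')
print(get_obs()['force'],todelta([.472,.2023,.022],186.5))
f,K,W=snap('scene','s9')
c=f[110:230,130:290];cv2.imwrite('pics/s9c.png',cv2.resize(cv2.cvtColor(c,cv2.COLOR_RGB2BGR),None,fx=4.5,fy=4.5,interpolation=cv2.INTER_CUBIC))
E
```

```text
[-0.56053286 -0.51637844  0.23186475] (array([ 0.0061, -0.0007,  0.0092]), array([ 0.13,  0.49, -0.  ]))
```

View pics/w9.png

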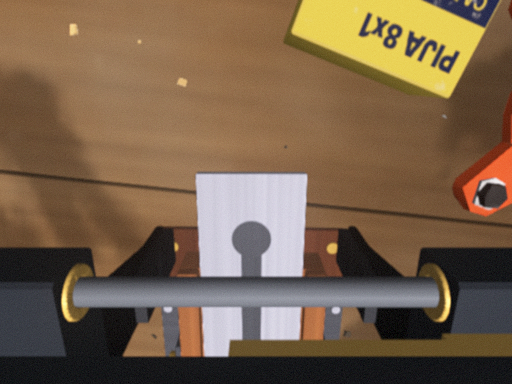

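View pics/s9c.png

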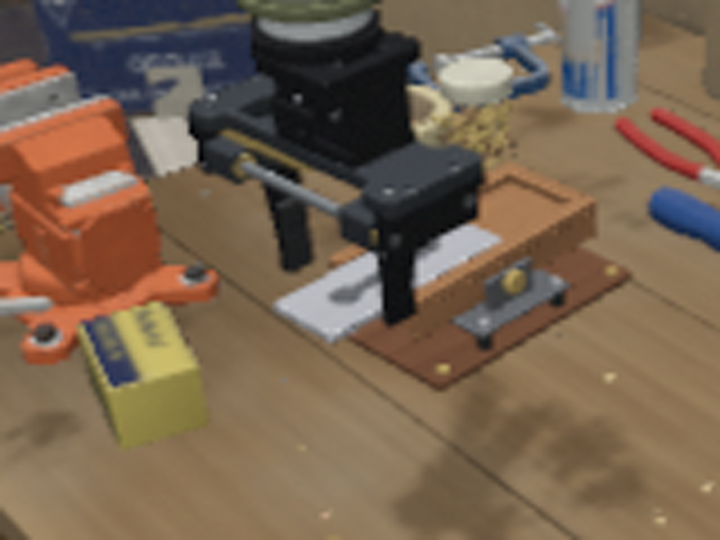

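>>> step_arm(
  plan=[0.006,-0.001,0.005,0.1,0.5,0,1,0,0,0.005,0,0,0,1,0,0,0,0,0,0,1],
)

```text
t: 15.42
eef_pos: [0.4722, 0.2023, 0.0216]
ee_rot: [-0.178, 3.136, 0.002]
force: [-0.1, -0.6, 0.0]
grip_width: 0.997
```

```bash
python3 - <<'E'
from h import *
print(get_obs()['force'],todelta([.472,.2023,.022],186.5))
f,K,W=snap('wrist','w10')
f,K,W=snap('scene','s10')
c=f[110:230,130:290];cv2.imwrite('pics/s10c.png',cv2.resize(cv2.cvtColor(c,cv2.COLOR_RGB2BGR),None,fx=4.5,fy=4.5,interpolation=cv2.INTER_CUBIC))
E
```

```text
[-0.06956938 -0.60091411  0.04083434] (array([ 0.0002,  0.0001, -0.0004]), array([0.08, 0.04, 0.  ]))
```

View pics/s10c.png

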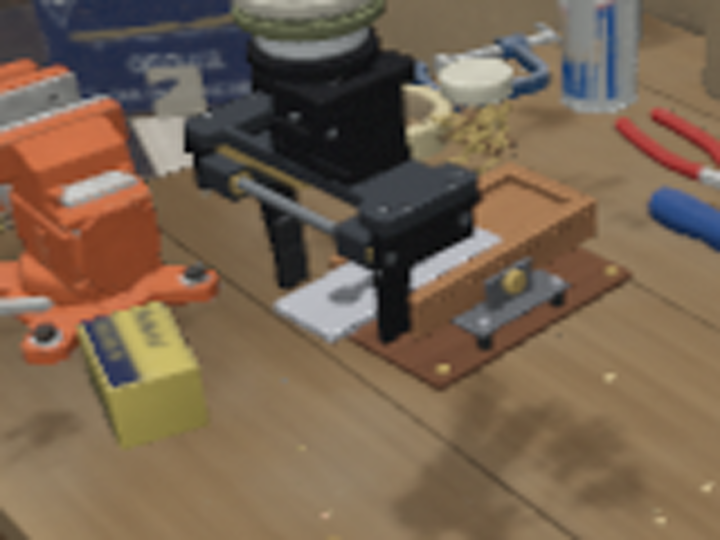

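View pics/w10.png

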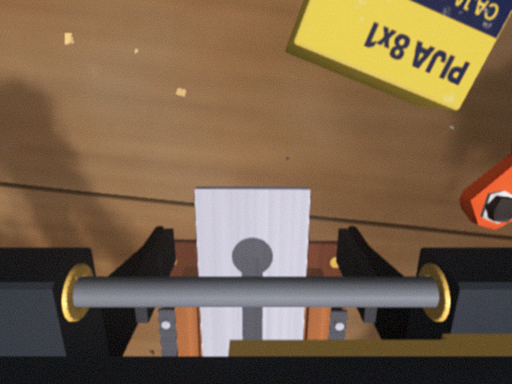

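>>> step_arm(
  plan=[0,0,0,0,0,0,0.55,0,0,0,0,0,0,0.4,0,0,0,0,0,0,0.4,0,0,0,0,0,0,0.4],
  squeeze=50,
)

```text
t: 16.02
eef_pos: [0.4727, 0.2024, 0.0222]
ee_rot: [-0.178, 3.135, 0.003]
force: [-0.4, 0.4, -0.5]
grip_width: 0.632
```

>>> step_arm(
  plan=[0,0,0,0,0,0,0.3,0,0,0,0,0,0,0.3,0,0,0,0,0,0,0.3],
)

```text
t: 16.4
eef_pos: [0.4727, 0.2025, 0.0222]
ee_rot: [-0.178, 3.135, 0.003]
force: [-0.5, 0.5, 0.1]
grip_width: 0.63
```

```bash
python3 - <<'E'
from h import *
print(get_obs()['force'],todelta([.472,.2023,.022],186.5))
f,K,W=snap('wrist','w11')
f,K,W=snap('scene','s11')
c=f[110:230,130:290];cv2.imwrite('pics/s11c.png',cv2.resize(cv2.cvtColor(c,cv2.COLOR_RGB2BGR),None,fx=4.5,fy=4.5,interpolation=cv2.INTER_CUBIC))
E
```

```text
[-0.48987485  0.51575342  0.12534756] (array([ 0.0007, -0.0001,  0.0002]), array([ 0.1 ,  0.09, -0.01]))
```

View pics/s11c.png

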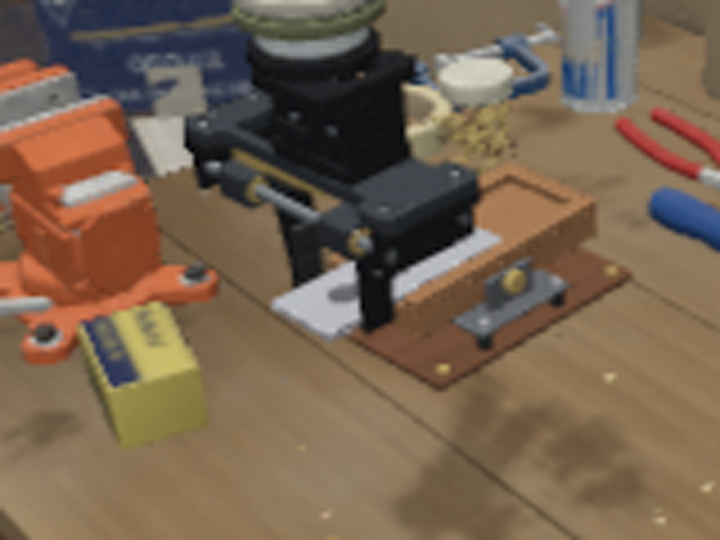

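View pics/w11.png

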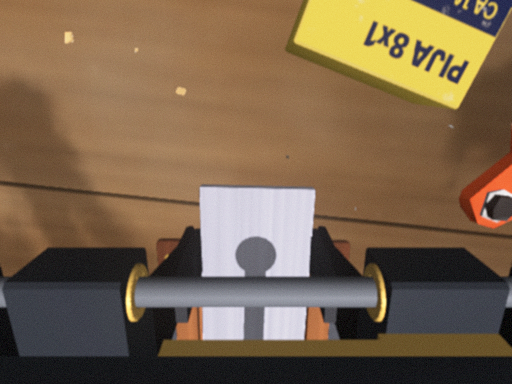

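>>> step_arm(
  plan=[0,0,-0.004,0,0,0,0.3,0,0,-0.006,0,0,0,0.3,0,0,-0.01,0,0,0,0.3,0,0,-0.015,0,0,0,0.3,0,0,-0.02,0,0,0,0.3,0,0,-0.02,0,0,0,0.3,0,0,0,0,0,0,0.3],
)

```text
t: 17.38
eef_pos: [0.4722, 0.202, 0.1026]
ee_rot: [-0.177, 3.135, 0.003]
force: [0.3, 1.2, -3.8]
grip_width: 0.635
```

```bash
python3 - <<'E'
from h import *
o=get_obs();print(o['force'],o['torque'],o['qpos'].round(2))
f,K,W=snap('scene','s12')
c=f[90:210,130:290];cv2.imwrite('pics/s12c.png',cv2.resize(cv2.cvtColor(c,cv2.COLOR_RGB2BGR),None,fx=4.5,fy=4.5,interpolation=cv2.INTER_CUBIC))
f,K,W=snap('wrist','w12')
f,K,W=snap('top')
for n,z in (('stone_top',.052),('stand',0)):
  for r in place_of(n,'top')[:1]: print(n,r['score'],np.round(r['centre'],1),atz(r['centre'],K,W,z).round(4))
r=regions_of('stone_top','top')[0];print(rectpose(r['mask'],K,W,.014))
cv2.imwrite('pics/t12c.png',cv2.resize(cv2.cvtColor(f[140:230,290:370],cv2.COLOR_RGB2BGR),None,fx=6,fy=6,interpolation=cv2.INTER_CUBIC))
E
```

```text
[ 0.31758337  1.19863766 -3.79450048] [ 0.01948015  0.0879402  -0.0409862 ] [-0.7   0.16  0.22  1.89 -0.04  1.09  1.23]
stone_top 0.94 [333.1 179. ] [ 0.5875 -0.1353  0.052 ]
stand 0.58 [329.4 186.4] [ 0.5764 -0.1362  0.    ]Traceback (most recent call last):
  File "<stdin>", line 9, in <module>
IndexError: list index out of range
```

View pics/s12c.png

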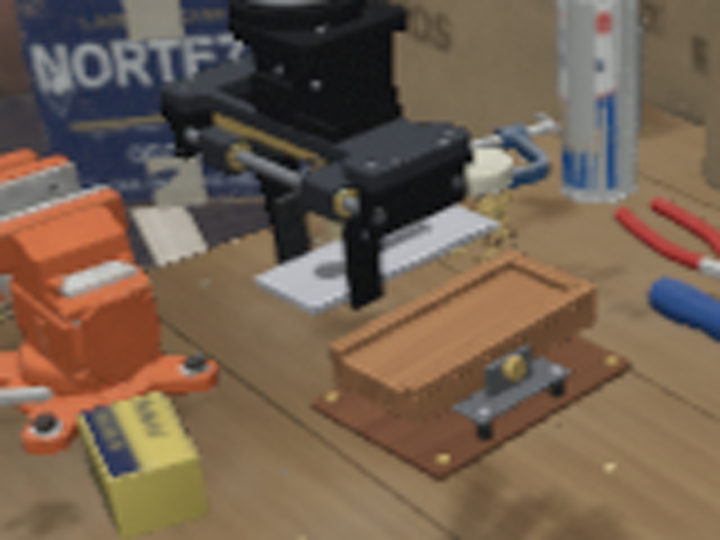

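View pics/w12.png

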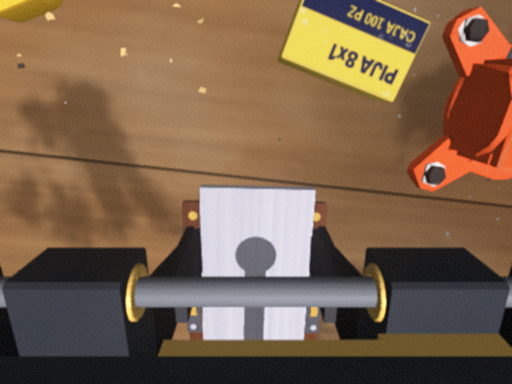

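```bash
python3 - <<'E'
from h import *
from scipy.optimize import least_squares
def seg(f,box):
    x0,y0,x1,y1=box
    hsv=cv2.cvtColor(f,cv2.COLOR_RGB2HSV);m=np.zeros(f.shape[:2],np.uint8)
    m[y0:y1,x0:x1]=((hsv[...,1]<40)&(hsv[...,2]>60))[y0:y1,x0:x1]
    n,l,s,c=cv2.connectedComponentsWithStats(m);i=1+np.argmax(s[1:,4]);return l==i
for cam,box in (('top',(300,145,370,225)),('scene',(280,190,370,270))):
    f,K,W=snap(cam)
    print(cam,f[184,336] if cam=='top' else f[215,325])
    m=seg(f,box);ys,xs=np.where(m);print(m.sum(),rectpose(m,K,W,.052))
    c=cv2.cvtColor(f,cv2.COLOR_RGB2BGR);c[m]=(0,0,255)
    x0,y0,x1,y1=box
    cv2.imwrite(f'pics/st_{cam}.png',np.hstack([cv2.resize(q[y0:y1,x0:x1],None,fx=5,fy=5,interpolation=cv2.INTER_NEAREST) for q in (cv2.cvtColor(f,cv2.COLOR_RGB2BGR),c)])[:600,:800])
E
```

```text
top [160 165 162]
996 (array([ 0.57724976, -0.14173227]), (158.51992797851562, 47.38374328613281), 14.613439559936523)
scene [135 140 136]
982 (array([ 0.57052332, -0.1507066 ]), (179.81106567382812, 50.172088623046875), 14.71369457244873)
```

View pics/st_top.png

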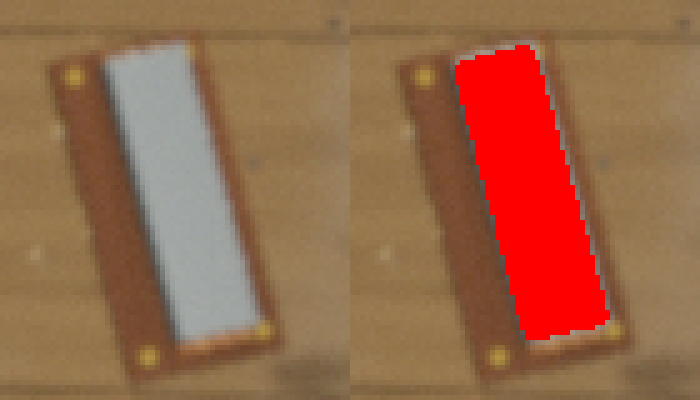

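View pics/st_scene.png

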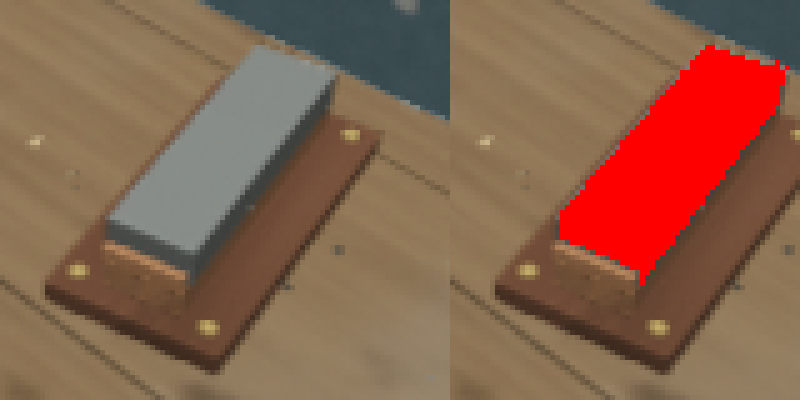

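```bash
python3 - <<'E'
from h import *
f,K,W=snap('scene')
C=[(331.4,199),(347.4,203.6),(318.4,240.4),(301.6,233)]
P=np.array([atz(c,K,W,.052)[:2] for c in C]);print(P.round(4),P.mean(0))
# iron in hand from wrist picture (tool frame)
f,K,W=snap('wrist','w13');o=get_obs()
Rm=R.from_rotvec(o['ee_rot']).as_matrix()
top=o['eef_pos'][2]+.022+.014
print('iron top z guess',o['eef_pos'][2]-.0222+.058)
z=o['eef_pos'][2]-.0222+.058
for px in ((201,187),(316,188),(200.5,220),(256,252),(314,220),(204,335),(305,335)):
    print(px,(Rm.T@(atz(px,K,W,z)-o['eef_pos'])).round(4))
cv2.imwrite('pics/w13c.png',cv2.resize(cv2.cvtColor(f[170:350,170:345],cv2.COLOR_RGB2BGR),None,fx=3.3,fy=3.3))
E
```

```text
[[ 0.6453 -0.1078]
 [ 0.6593 -0.1467]
 [ 0.5039 -0.1868]
 [ 0.4946 -0.1459]] [ 0.57578639 -0.14680706]
iron top z guess 0.1359286484105258
(201, 187) [ 0.037  -0.0234 -0.0357]
(316, 188) [ 0.0365  0.03   -0.0357]
(200.5, 220) [ 0.0204 -0.0245 -0.0357]
(256, 252) [ 0.0034  0.0021 -0.0358]
(314, 220) [ 0.0205  0.0299 -0.0358]
(204, 335) [-0.0465 -0.0258 -0.0359]
(305, 335) [-0.0464  0.0286 -0.0359]
```

View pics/w13c.png

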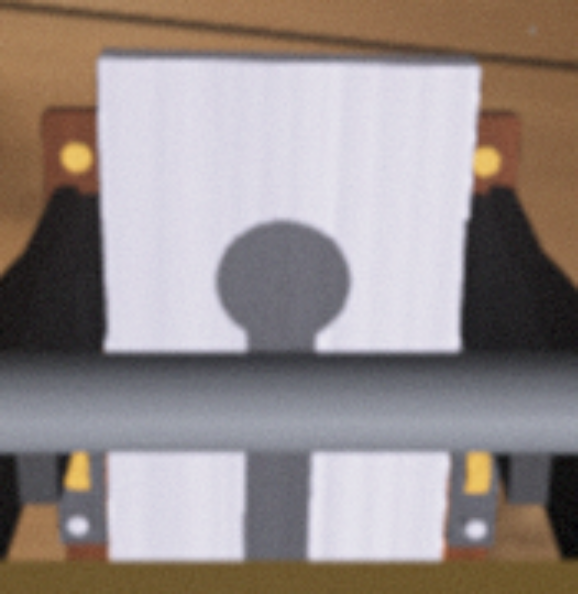

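>>> step_arm(
  plan=[0,0,-0.03,0,0,-3,0.3,0,0,-0.03,0,0,-3,0.3,0,0,0,0,0,-2.5,0.3,0,0,0,0,0,0,0.3],
)

```text
t: 18.38
eef_pos: [0.4706, 0.201, 0.161]
ee_rot: [0.415, -3.11, 0.002]
force: [-0.7, -0.4, -3.6]
grip_width: 0.633
```

```bash
python3 - <<'E'
from h import *
print(todelta([.5386,-.154,.16],195))
E
```

```text
(array([ 0.0275, -0.3604,  0.0013]), array([-0.04, -0.25,  0.21]))
```

>>> step_arm(
  plan=[0.002,-0.02,0,0,0,0,0.3,0.002,-0.03,0,0,0,0,0.3,0.002,-0.03,0,0,0,0,0.3,0.002,-0.03,0,0,0,0,0.3,0.002,-0.03,0,0,0,0,0.3,0.002,-0.03,0,0,0,0,0.3,0.002,-0.03,0,0,0,0,0.3,0.002,-0.03,0,0,0,0,0.3,0.002,-0.03,0,0,0,0,0.3,0.002,-0.03,0,0,0,0,0.3,0.002,-0.03,0,0,0,0,0.3,0.002,-0.02,0,0,0,0,0.3,0,-0.01,0,0,0,0,0.3,0,0,0,0,0,0,0.3],
)

```text
t: 20.12
eef_pos: [0.5316, -0.1708, 0.1569]
ee_rot: [0.378, -3.104, 0.009]
force: [0.3, 1.1, -3.4]
grip_width: 0.632
```

```bash
python3 - <<'E'
from h import *
print(todelta([.5386,-.154,.16],195),todelta([.5386,-.154,.08],195),get_obs()['force'])
f,K,W=snap('wrist','w14')
E
```

```text
(array([-0.0108,  0.0146, -0.0034]), array([-0.23, -0.86, -1.11])) (array([-0.012 ,  0.0149,  0.0766]), array([-0.23, -0.86, -1.11])) [ 0.26537973  1.11035662 -3.37201262]
```

View pics/w14.png

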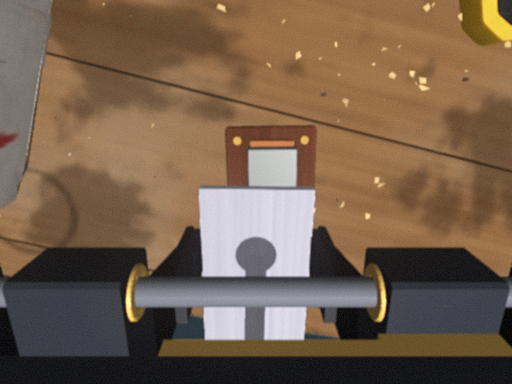

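```bash
python3 - <<'E'
from h import *
f,K,W=snap('wrist')
c=f[115:200,215:330];cv2.imwrite('pics/w14c.png',cv2.resize(cv2.cvtColor(c,cv2.COLOR_RGB2BGR),None,fx=6,fy=6,interpolation=cv2.INTER_CUBIC))
a=np.deg2rad(14.5)
L=atz((248.5,149),K,W,.052);Rr=atz((297,149),K,W,.052);print(L,Rr,np.linalg.norm(L-Rr),np.rad2deg(np.arctan2(*(Rr-L)[:2])))
m=(L+Rr)/2;print(m+.08*np.array([np.cos(a),np.sin(a),0]))
E
```

```text
[ 0.50465902 -0.18147526  0.052     ] [ 0.49439787 -0.14038373  0.052     ] 0.04235333502284334 -14.020840709410733
[ 0.57698026 -0.1408991   0.052     ]
```

View pics/w14c.png

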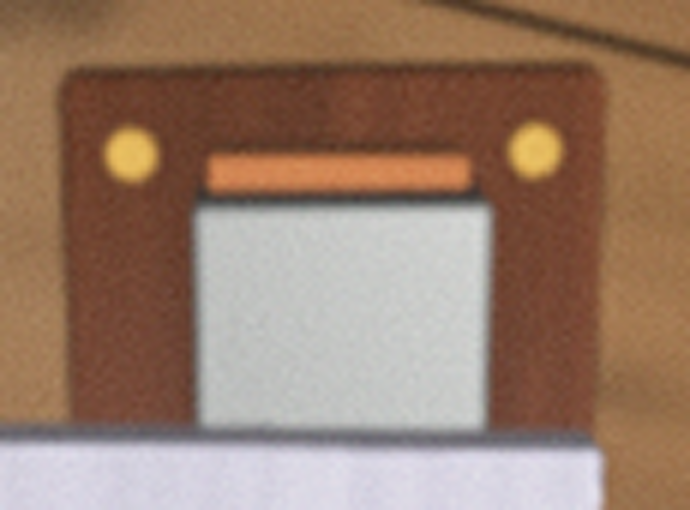

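>>> step_arm(
  plan=[-0.006,0.008,0.01,-0.2,-0.9,-1.1,0.3,-0.005,0.007,0.02,0,0,0,0.3,0,0,0.03,0,0,0,0.3,0,0,0.015,0,0,0,0.3,0,0,0,0,0,0,0.3],
)

```text
t: 20.85
eef_pos: [0.5397, -0.1446, 0.0781]
ee_rot: [-0.429, 3.108, 0.006]
force: [-0.6, -1.0, -2.6]
grip_width: 0.632
```

```bash
python3 - <<'E'
from h import *
print(todelta([.5384,-.1534,.05],195),get_obs()['force'])
f,K,W=snap('wrist','w15')
f,K,W=snap('scene','s15')
c=f[150:270,270:400];cv2.imwrite('pics/s15c.png',cv2.resize(cv2.cvtColor(c,cv2.COLOR_RGB2BGR),None,fx=5,fy=5,interpolation=cv2.INTER_CUBIC))
E
```

```text
(array([ 0.0038, -0.0082,  0.0281]), array([0.19, 0.26, 0.71])) [-0.64845667 -1.02930109 -2.6103358 ]
```

View pics/w15.png

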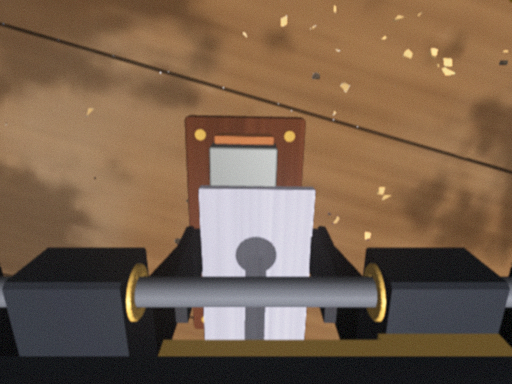

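View pics/s15c.png

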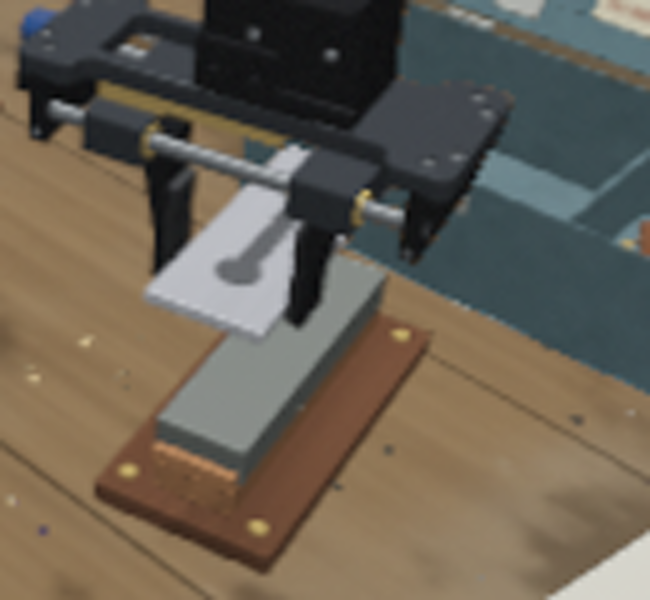

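>>> step_arm(
  plan=[0.0035,-0.0075,0,0.2,0.3,0.6,0.3,0,0,0.014,0,0,0,0.3,0,0,0.01,0,0,0,0.3,0,0,0,0,0,0,0.3],
)

```text
t: 21.45
eef_pos: [0.5404, -0.1546, 0.0556]
ee_rot: [-0.409, 3.11, -0.003]
force: [-0.3, 0.3, -4.1]
grip_width: 0.632
```

```bash
python3 - <<'E'
from h import *
print(todelta([.5384,-.1534,.035],195),get_obs()['force'])
f,K,W=snap('wrist','w16')
c=f[115:345,180:340];cv2.imwrite('pics/w16c.png',cv2.resize(cv2.cvtColor(c,cv2.COLOR_RGB2BGR),None,fx=2.6,fy=2.6,interpolation=cv2.INTER_CUBIC))
E
```

```text
(array([0.0017, 0.0017, 0.0206]), array([-0.14,  0.23, -0.01])) [-0.31871142  0.28760413 -4.06577646]
```

View pics/w16c.png

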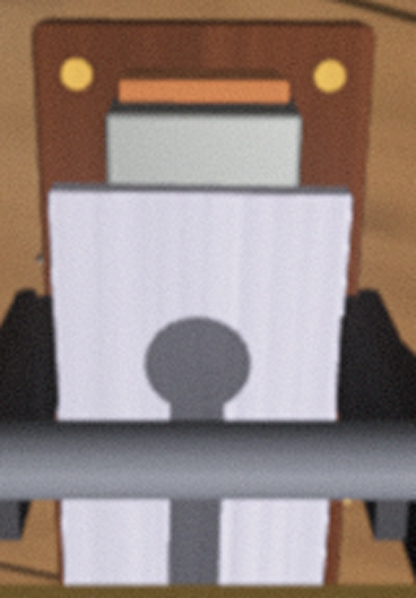

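>>> step_arm(
  plan=[0.0016,0.0016,0.004,-0.1,0.2,0,0.3,0,0,0.008,0,0,0,0.3,0,0,0.006,0,0,0,0.3,0,0,0,0,0,0,0.3],
)

```text
t: 22.0
eef_pos: [0.5387, -0.1532, 0.0369]
ee_rot: [-0.41, 3.114, -0.001]
force: [0.7, 0.4, -3.7]
grip_width: 0.636
```

```bash
python3 - <<'E'
from h import *
print(todelta([.5384,-.1534,.025],195),get_obs()['force'])
f,K,W=snap('wrist','w17')
c=f[115:345,180:340];cv2.imwrite('pics/w17c.png',cv2.resize(cv2.cvtColor(c,cv2.COLOR_RGB2BGR),None,fx=2.6,fy=2.6,interpolation=cv2.INTER_CUBIC))
f,K,W=snap('scene','s17')
c=f[150:270,270:400];cv2.imwrite('pics/s17c.png',cv2.resize(cv2.cvtColor(c,cv2.COLOR_RGB2BGR),None,fx=5,fy=5,interpolation=cv2.INTER_CUBIC))
E
```

```text
(array([ 0.0004, -0.0001,  0.0119]), array([-0.04,  0.06,  0.02])) [ 0.73288466  0.37401309 -3.68847083]
```

View pics/w17c.png

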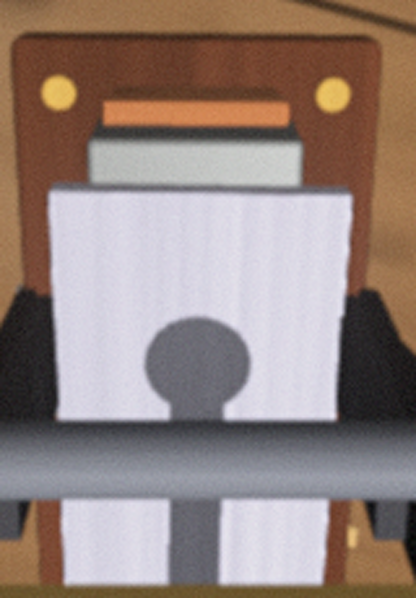

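View pics/s17c.png

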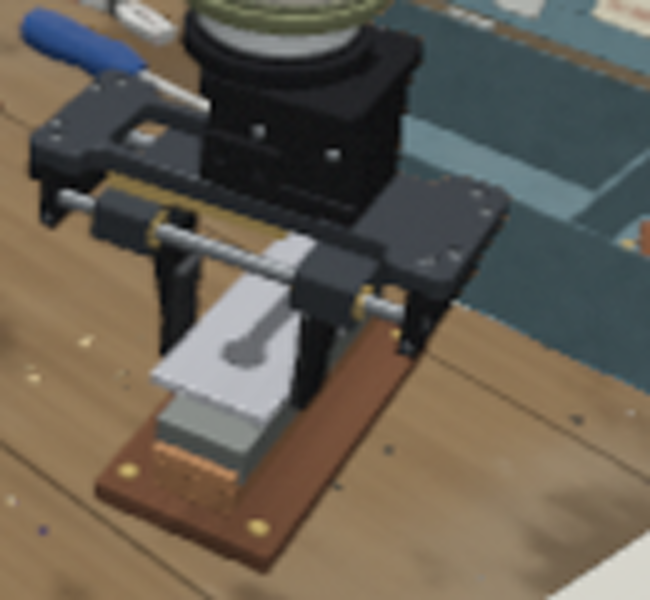

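>>> step_arm(
  plan=[0,-0.0008,0.004,0,0,0,0.3,0,0,0.003,0,0,0,0.3],
)

```text
t: 22.35
eef_pos: [0.5398, -0.1543, 0.0306]
ee_rot: [-0.41, 3.112, -0.002]
force: [0.4, 0.7, -2.8]
grip_width: 0.633
```

>>> step_arm(
  plan=[0,0,0.0015,0,0,0,0.3],
)

```text
t: 22.48
eef_pos: [0.5398, -0.1543, 0.0289]
ee_rot: [-0.41, 3.112, -0.002]
force: [0.5, 0.2, -4.1]
grip_width: 0.635
```

>>> step_arm(
  plan=[0,0,0.001,0,0,0,0.3],
)

```text
t: 22.6
eef_pos: [0.5397, -0.1543, 0.0278]
ee_rot: [-0.41, 3.112, -0.002]
force: [-0.5, 0.4, -3.6]
grip_width: 0.635
```

>>> step_arm(
  plan=[0,0,0.001,0,0,0,0.3],
)

```text
t: 22.72
eef_pos: [0.5399, -0.1543, 0.0268]
ee_rot: [-0.41, 3.112, -0.002]
force: [0.0, -0.3, -3.1]
grip_width: 0.633
```

>>> step_arm(
  plan=[0.001,0,0.001,0,0.1,0,0.3],
)

```text
t: 22.85
eef_pos: [0.5391, -0.1546, 0.0259]
ee_rot: [-0.41, 3.113, -0.002]
force: [0.8, -0.5, -2.2]
grip_width: 0.635
```

>>> step_arm(
  plan=[0,0,0.001,0,0,0,0.3],
)

```text
t: 22.98
eef_pos: [0.5393, -0.1546, 0.0256]
ee_rot: [-0.41, 3.113, -0.002]
force: [-5.2, 0.5, 11.1]
grip_width: 0.629
```

>>> step_arm(
  plan=[0,0,0.001,0,0,0,0.3],
)

```text
t: 23.1
eef_pos: [0.5396, -0.1547, 0.0256]
ee_rot: [-0.41, 3.112, -0.001]
force: [-5.4, 1.3, 10.4]
grip_width: 0.635
```

```bash
python3 - <<'E'
from h import *
print(todelta([.5384,-.1534,.025],195),get_obs()['force'],get_obs()['torque'])
f,K,W=snap('wrist','w18')
c=f[115:345,180:340];cv2.imwrite('pics/w18c.png',cv2.resize(cv2.cvtColor(c,cv2.COLOR_RGB2BGR),None,fx=2.6,fy=2.6,interpolation=cv2.INTER_CUBIC))
f,K,W=snap('scene','s18')
c=f[150:270,270:400];cv2.imwrite('pics/s18c.png',cv2.resize(cv2.cvtColor(c,cv2.COLOR_RGB2BGR),None,fx=5,fy=5,interpolation=cv2.INTER_CUBIC))
E
```

```text
(array([0.0008, 0.0015, 0.0006]), array([-0.07,  0.15,  0.  ])) [-5.36121129  1.27868305 10.35891983] [0.60332839 1.17678904 0.16453174]
```

View pics/w18c.png

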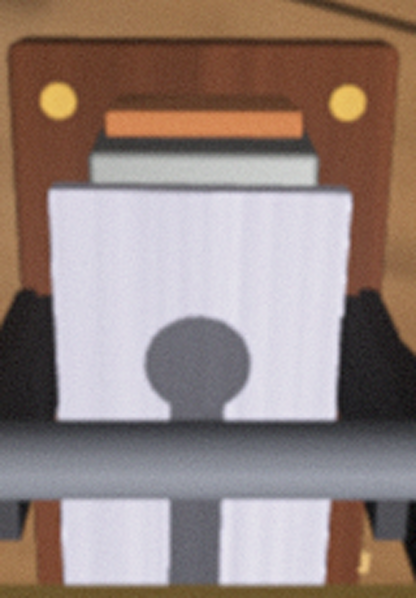

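View pics/s18c.png

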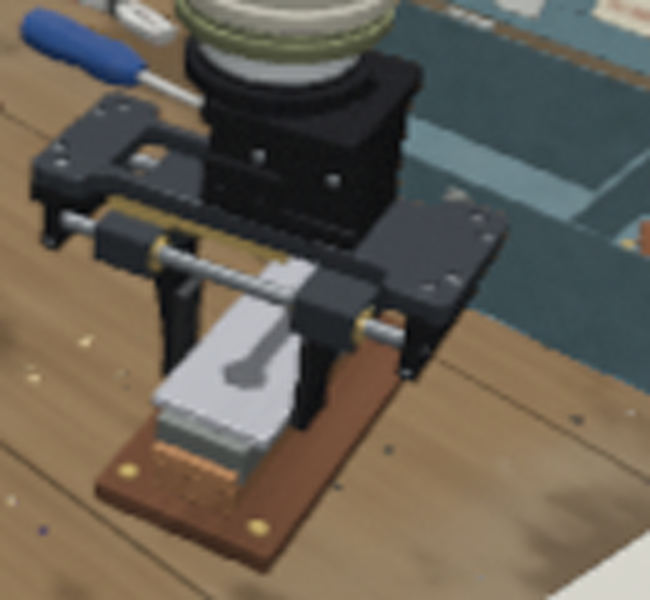

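```bash
python3 - <<'E'
from h import *
s=snapshot('wrist');f=s['frame'];K=np.array(s['camera_matrix']);T=np.array(s['T_tool_cam']);print(K[0,0],get_obs()['force'])
v=cv2.GaussianBlur(f,(3,3),0).astype(float)
# iron bright & bluish: sample rows
out=[]
for y in list(range(191,226,2))+list(range(312,338,2)):
    b=v[y,:,2]; 
    def edge(xs):
        seg=b[xs];d=np.abs(np.gradient(seg));w=d**2*(d>0.4*d.max());return (w*xs).sum()/w.sum()
    l=edge(np.arange(190,220));r=edge(np.arange(290,325))
    wd=r-l; Z=K[0,0]*.056/wd
    p=Z*np.linalg.inv(K)@[ (l+r)/2,y,1]; q=T@np.r_[p,1]; out.append([y,l,r,wd,*q[:3]*1000])
out=np.array(out);print(out.round(1))
print('slope dz/dx',np.rad2deg(np.arctan(np.polyfit(out[:,4],out[:,6],1)[0])),'yaw',np.rad2deg(np.arctan(np.polyfit(out[:,4],out[:,5],1)[0])))
E
```

```text
335.5476857183916 [-3.07483265  1.17449495  8.2941628 ]
[[191.  198.  314.9 116.9  33.4   2.4 -31.7]
 [193.  198.  315.  117.   32.5   2.4 -32.1]
 [195.  198.1 315.  116.9  31.5   2.4 -32.2]
 [197.  198.3 314.7 116.3  30.4   2.4 -31.8]
 [199.  198.5 314.5 116.   29.3   2.4 -31.6]
 [201.  198.6 314.1 115.6  28.2   2.3 -31.4]
 [203.  198.8 314.  115.2  27.1   2.4 -31.1]
 [205.  198.9 314.  115.   26.1   2.4 -31.2]
 [207.  199.  314.  115.   25.1   2.4 -31.5]
 [209.  199.  314.  115.   24.2   2.4 -31.7]
 [211.  199.1 313.8 114.8  23.1   2.4 -31.8]
 [213.  199.1 313.5 114.4  22.    2.3 -31.6]
 [215.  199.  313.1 114.1  20.9   2.2 -31.4]
 [217.  199.  313.  114.   19.9   2.2 -31.7]
 [219.  199.  312.9 113.9  18.9   2.1 -31.8]
 [221.  199.1 313.  113.9  18.    2.2 -32.1]
 [223.  199.4 313.  113.6  16.9   2.3 -31.9]
 [225.  199.5 312.7 113.1  15.7   2.2 -31.7]
 [312.  203.  306.3 103.3 -35.8   1.5 -31.3]
 [314.  203.  306.  103.  -37.1   1.4 -31.2]
 [316.  203.  306.  102.9 -38.2   1.4 -31.4]
 [318.  203.  306.  103.  -39.2   1.4 -31.8]
 [320.  203.  306.  103.1 -40.2   1.4 -32.3]
 [322.  203.  305.9 102.9 -41.4   1.4 -32.3]
 [324.  203.1 305.5 102.4 -43.    1.3 -32. ]
 [326.  203.4 305.2 101.8 -44.8   1.3 -31.4]
 [328.  203.5 305.  101.5 -46.2   1.3 -31.3]
 [330.  203.6 306.  102.3 -46.3   1.6 -32.8]
 [332.  203.9 305.  101.  -49.    1.4 -31.2]
 [334.  204.  305.  101.1 -50.    1.4 -31.6]
 [336.  204.  304.9 100.9 -51.3   1.4 -31.7]]
slope dz/dx 0.035114378150938416 yaw 0.755627122979149
```

>>> step_arm(
  plan=[0,0,-0.0003,0,0,0,0.68,0,0,0,0,0,0,0.75,0,0,0,0,0,0,0.9,0,0,0,0,0,0,1],
  squeeze=10,
)

```text
t: 23.75
eef_pos: [0.5407, -0.155, 0.0267]
ee_rot: [-0.409, 3.11, -0.002]
force: [0.2, 0.8, 0.4]
grip_width: 0.893
```

```bash
python3 - <<'E'
from h import *
print(get_obs()['force'])
f,K,W=snap('wrist','w19')
E
```

```text
[0.22278724 0.8359657  0.41353659]
```

View pics/w19.png

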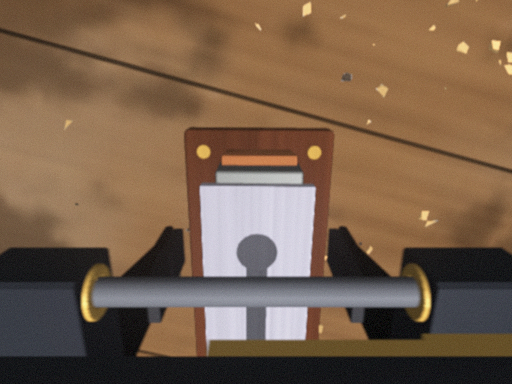

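Released and both fingers are clear. Retreating straight up.

>>> step_arm(
  plan=[0,0,-0.01,0,0,0,1,0,0,-0.015,0,0,0,1,0,0,-0.03,0,0,0,1,0,0,-0.04,0,0,0,1,0,0,-0.04,0,0,0,1,0.02,0,-0.04,0,0,0,1,0,0,0,0,0,0,1,0,0,0,0,0,0,1],
)

```text
t: 24.8
eef_pos: [0.5202, -0.1607, 0.214]
ee_rot: [-0.407, 3.105, -0.004]
force: [0.1, 0.2, -0.4]
grip_width: 1.001
```

```bash
python3 - <<'E'
from h import *
print(get_obs()['force'])
f,K,W=snap('wrist','w20')
for r in regions_of('iron_center','wrist')[:1]: print('iron',r['score'],rectpose(r['mask'],K,W,.058))
for r in place_of('iron_center','wrist')[:1]: print(r['score'],atz(r['centre'],K,W,.055))
f,K,W=snap('scene','s20')
c=f[150:270,270:400];cv2.imwrite('pics/s20c.png',cv2.resize(cv2.cvtColor(c,cv2.COLOR_RGB2BGR),None,fx=5,fy=5,interpolation=cv2.INTER_CUBIC))
E
```

```text
[ 0.06788331  0.24612945 -0.36542544]
iron 0.85 (array([ 0.57530798, -0.14333266]), (149.6253204345703, 57.75961685180664), 14.468631744384766)
0.83 [ 0.57943309 -0.13817849  0.055     ]
```

View pics/w20.png

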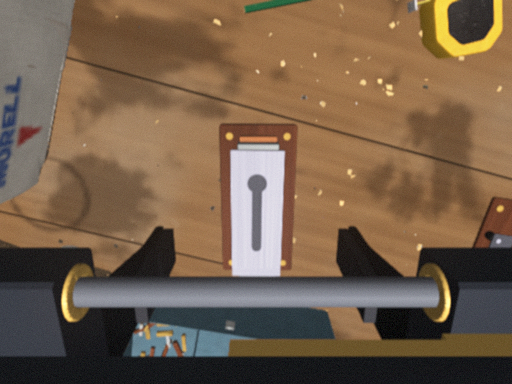

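View pics/s20c.png

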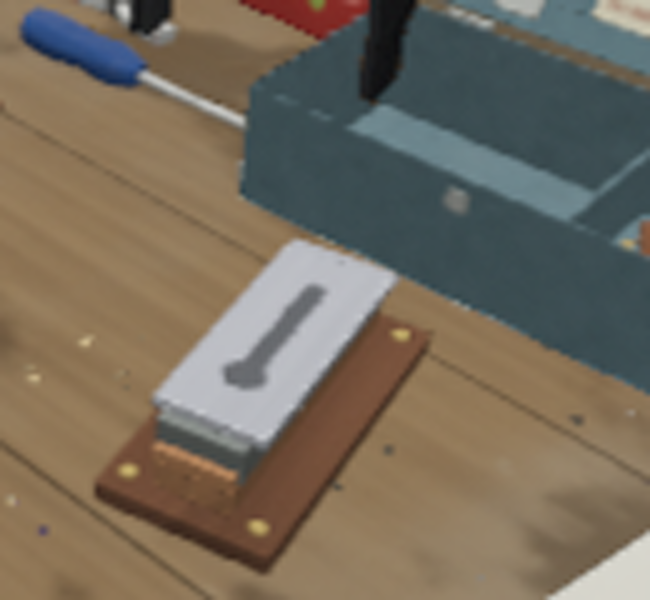

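```bash
python3 -c "
from bench import *
print(sign_off(),get_obs()['t'])"
```

```text
the job is handed in; nothing more can be done
the job is handed in; nothing more can be done
```

The iron is lying flat and lengthwise in the middle of the stone, released, with the gripper clear. I handed the job in at about 25 s.

- **Drag:** I pressed with the shut fingertips at about 4–10 N and dragged the iron about 59 mm, so roughly 57 mm overhung, still lying in the tray. Early on the push dropped to about 4 N, below the suggested 7 N; the iron kept moving and I brought it back up.
- **Lift and placing:** I pinched the overhanging end by its long sides, lifted it level, carried it over and set it down. The reading at touchdown was about 11 N, or about 15 N on the stone counting the iron's weight, against the 25 N limit.
- **Last checks:**
  - The wrist camera put the iron's centre at (0.575, -0.143) and the stone's at (0.577, -0.141); the top camera put the stone at (0.577, -0.143).
  - The iron's angle was 14.5°, matching the stone.
  - The force reading was about 0 after retreat. I did not see or feel any contact with the other things on the bench.

**Disagreements:**
- The real fingertips are about 20 mm behind the reported TCP (they touched the iron at TCP height 0.036 m), so I worked by force and pictures instead.
- The scene camera put the stone's centre about 4 mm farther to -y than the top camera.
- The point network placed the iron's centre about 6 mm away from where the region outline put it. I trusted the outline, which matched the iron's known size.

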